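# Wedge the rocking glue-up stand

### The job

The plywood glue-up stand has lost its front batten and tips forward when leaned on. With the fingertips push the yellow wedge, thin end first, along the bench under the middle of the stand's front edge until it is snug, then press firmly down (about 10 N) on the front strip of the stand's top above the wedge to test it: if it still rocks, push the wedge further and press again. Never grasp or lift the wedge, do not shove the stand out of place, leave the glue bottle and the clamp alone, and finish with the hand clear and the wedge snug.

Things in the scene. Friction and masses are not known exactly. Their poses are not given: they have to be found in the camera images.
- stand: Loose plywood box (about 2 kg), 220 deep (x) x 260 wide (y) x 40 mm high, on two 8 mm battens: a middle one (its front 100 mm behind the front face) and a rear one. Origin: below the middle of the front face, level with the battens' feet. x points level from front face to rear (the way the wedge goes in), z up. Unwedged it stands level. It slides if shoved with more than about 8 N.
- board: Dark packing board fixed to the bench under the stand's battens only (it begins 97 mm behind the stand's front face). It stands 7 to 12 mm out of the bench, different each time. Origin 12 mm below its top face, under the middle of the stand's front edge; axes as the stand's.
- wedge: Loose yellow wedge, 130 long x 46 wide, 0.11 kg, flat below, rising evenly from 4 mm at the thin end to 30 mm at the thick end. Origin: middle of the foot of the upright thick end face; x points to the thin end. It lies before the stand, thin end 20 to 50 mm from it, up to 25 mm off the middle and 0.18 rad askew. It meets the front edge when 55 to 80 mm inside.
- wedge_tail (a point): Point on the middle of the wedge's flat thick end face, 12 mm above the bench: where to push.
- wedge_tip (a point): Middle of the wedge's thin end, 2 mm above its foot.
- press_spot (a point): Point on the stand's top, on the red stripe, 18 mm behind the front face: press here for the test. The top is flat, 48 mm above the stand's origin, and free for 50 mm behind the front face; behind that sits a round plate about 20 mm high. Unwedged, some 4 to 9 N here tips the stand forward and this spot can fall by more than 10 mm.
- glue: White glue bottle with red cap, radius 27, 140 mm tall, standing; origin at the centre of its foot. Bystander.
- clamp: Small bar clamp with red handle lying flat, about 190 x 90 x 35 mm; origin at its middle on the bench. Bystander.
- front_edge (a point): Middle (red stripe) of the lower edge of the stand's front face, 8 mm above the stand's origin and 15 to 20 mm above the bench, different each time. The wedge goes under here.

How it is judged:
By the outcome, as a careful person would: the job done as asked, in the order asked, and still so for the second after the job is handed in, with the robot touching nothing.
It also fails if it takes over 43 s, if anything falls off the work surface, if the arm or the gripper's body presses on something with over 40 N, if the wrist force passes 120 N, or if a joint passes its speed limit or range.

### The arm

A 7-joint arm with a two-finger parallel gripper is mounted at the origin on the work surface. World frame = base frame: x ahead of the robot, y to its left, z up, the work surface at z = 0. Lengths are in m, angles in rad, forces in N, time in s.
With the tool pointing down it reaches from about 0.4 to 0.85 m from the base axis. Payload 4.5 kg.
Tool frame: the origin (TCP) lies midway between the tips of the shut fingers; the grasp point (between the pads) lies 19 mm behind it; x points along the fingers, y is the direction in which the jaws open and shut, and the axes are right-handed (so a half turn about x gives the same grasp; the last joint's range is limited). The gripper opens to 88 mm and grips with 3 to 60 N. Pads are 18 mm wide; open, the fingers measure 123 mm over their backs; the gripper's body (75 mm by 187 mm) begins 45 mm behind the grasp point.
Start: joints at [1.314, 0.689, -0.195, 1.565, 0.157, 0.902, -0.215], TCP at [0.179, -0.599, 0.239] pointing down, gripper open.
Joint ranges: [-3.01, 3.01], [-0.46, 2.08], [-1.47, 1.51], [0.13, 2.56], [-1, 4.14], [0.04, 2.09], [-2.66, 2.66]. Speed limits (rad/s): [2.57, 2.57, 3.14, 3.14, 3.14, 3.14, 3.14].

### API

Orientations are given as a unit quaternion [x, y, z, w].
In Python, from plant import r gives the robot as it stands.
- The arm moves only by the tool arm_command, never from a script. Its argument "plan" is a list of rows, each a list of 5 numbers: the finger opening in m, from 0 to 0.0881, then the shift along the tool's x, y, z in m, then the turn about the tool's x in rad. In form: [[grip, dx, dy, dz, roll], ...]. A call has 1 to 12 rows; each row shifts and turns the commanded pose from where the row before left it, along the tool's axes as they then stand; what a row does not reach is not made up. A row lasts 1/8 s, in which the tool goes at most 62.5 mm and 10.7 degrees, less where a joint would pass 70% of its speed; a pose out of reach is approached as far as the arm can. A call is refused whole if a number of a shift passes 0.0625 or a number of a turn 0.188, either way. A call with a gripper value outside its range is refused whole. The fingers move at their own pace and stop on an object; "force" is the grip in N (left out, the last holds). Time passes only in rows, so rows that do not move let the fingers close. It gives the time, the measured TCP pose, the force and the opening at its end, in the units of the state.
- r.get_state(): the state, without advancing time (a new reading comes with each control period).
- r.snapshot(name): name is "side" or "top" or "wrist"; returns (picture, depth): 420x560x3 uint8, red, green, blue; 420x560 float32, m along the optical axis (not along the pixel's ray), 0 where there is no reading.
- r.calibration(name): a dict with "fx", "fy", "cx", "cy" (pixels), "eye" and "orientation" of the camera in the world; the wrist camera has in their place "mount" (4x4, takes a point from camera to tool coordinates, whose origin is the TCP and whose axes are the tool frame's). Camera axes: x right, y down, z forward; pixel columns grow to the right and rows downward; lengths in m; the calibration is good to about 2 mm. The wrist camera is an equidistant fisheye: a pixel r from the principal point sees the ray r / f radians off the axis. A picture is of the moment at which its call begins: read the wrist's pose just before it. calibration takes no time and is no camera call.
- r.finish_job(): hands the job in, once; it reports no verdict.
The state is a dict: "clock": time; "q": joint angles; "qd": joint speeds; "joint_torque": joint torques, N m; "tool_pos": TCP position; "eef_rot": TCP orientation; "contact_force": force on the tool from outside, world axes, zero at the start; "moment": the same for the moment, N m; "opening": opening from 0.0 (shut) to 1.0 (fully open).
Only numpy, scipy, OpenCV 4.12 (cv2) and the standard library are available. Lean on these libraries where they do the work, as an engineer would, in place of code of your own. Each camera call takes 0.05 s, during which the arm holds its last target.

## Working session

There is one attempt and no reset: what is moved stays moved. The work goes in short steps, Python scripts to look and compute and a tool call to move; the robot and the scene stay as the last step left them, time stands still between calls to the robot, and variables do not carry over. Pictures are saved under pics/ and viewed, and the job is handed in when it is done.

Besides the shell and the picture viewer there is one more tool, called after "Call:" by a JSON object that holds its "fn" and its "kwargs". arm_command: Moves the arm, as the interface text tells. Its arguments: {"type":"object","properties":{"plan":{"type":"array","items":{"type":"array","items":{"type":"number"}}},"force":{"type":"number"}},"required":["plan"]}

```bash
ls; mkdir -p pics
python3 - <<'E'
from plant import r
import cv2
s=r.get_state(); print({k:s[k] for k in ('clock','tool_pos','eef_rot','contact_force','opening')})
for n in ('side','top'):
    p,d=r.snapshot(n); cv2.imwrite(f'pics/{n}0.png',p[:,:,::-1]); 
    import numpy as np; np.savez(f'{n}0.npz',p=p,d=d)
    print(n,r.calibration(n))
print(r.calibration('wrist'))
E
```

```text
pics
{'clock': 0.0, 'tool_pos': array([ 0.1789745 , -0.59815809,  0.23789069]), 'eef_rot': array([-0.69949795, -0.10313543,  0.6997812 , -0.10184293]), 'contact_force': array([ 0.62018897, -0.49866038,  0.41725733]), 'opening': 1.0047996778478936}
side {'fx': 403.6348714295559, 'fy': 403.6348714295559, 'cx': 277.2196020345727, 'cy': 207.46286097107583, 'eye': array([ 0.39777833, -0.41616126,  0.61504392]), 'orientation': array([ 0.91330747, -0.18375717,  0.0718473 , -0.35628744])}
top {'fx': 379.50063153527174, 'fy': 379.50063153527174, 'cx': 276.8570971836631, 'cy': 211.19517226840017, 'eye': array([0.50508468, 0.02777405, 0.8078092 ]), 'orientation': array([ 0.71423597, -0.69886239,  0.01552007, -0.03489217])}
{'fx': 325.19226210127806, 'fy': 325.19226210127806, 'cx': 280.2935298552874, 'cy': 213.95948968899884, 'mount': array([[-1.06306184e-03, -2.86454714e-01,  9.58093193e-01,
        -1.44968595e-01],
       [ 9.99998846e-01,  7.35097446e-04,  1.32934118e-03,
         9.60080479e-04],
       [-1.08508791e-03,  9.58093501e-01,  2.86453602e-01,
        -7.44190852e-02],
       [ 0.00000000e+00,  0.00000000e+00,  0.00000000e+00,
         1.00000000e+00]])}
```

View pics/side0.png

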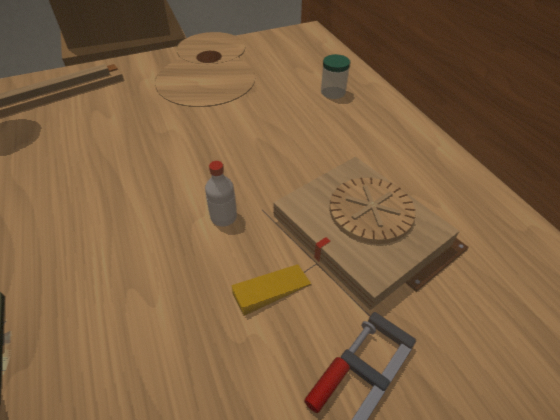

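View pics/top0.png

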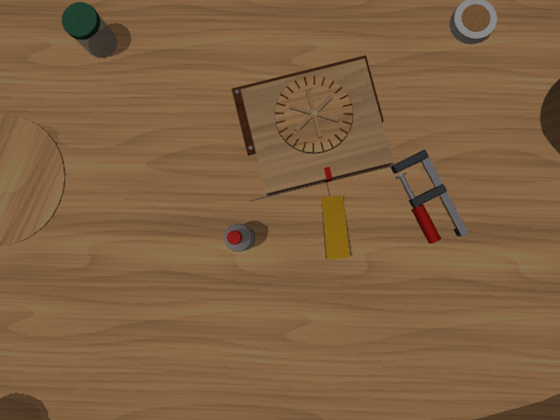

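The side view shows the wedge around (272,288), with the stripe at (322,247). In the top view the wedge runs from (332,197) to (338,257), the stripe is at (328,174), the bottle at (238,237) and the clamp at (430,195). Next I'll measure these.

```bash
cat > h.py <<'E'
import numpy as np, cv2
from scipy.spatial.transform import Rotation as R
def ray(c,uv):
    uv=np.atleast_2d(uv).astype(float)
    d=np.c_[(uv[:,0]-c['cx'])/c['fx'],(uv[:,1]-c['cy'])/c['fy'],np.ones(len(uv))]
    return d@R.from_quat(c['orientation']).as_matrix().T
def plane(c,uv,z):
    d=ray(c,uv); return c['eye']+d*((z-c['eye'][2])/d[:,2])[:,None]
def dep(c,uv,D):
    uv=np.atleast_2d(uv); return c['eye']+ray(c,uv)*D[uv[:,1].astype(int),uv[:,0].astype(int)][:,None]
def proj(c,P):
    q=(np.atleast_2d(P)-c['eye'])@R.from_quat(c['orientation']).as_matrix()
    return np.c_[q[:,0]/q[:,2]*c['fx']+c['cx'],q[:,1]/q[:,2]*c['fy']+c['cy']]
def ymask(p):
    h=cv2.cvtColor(p,cv2.COLOR_RGB2HSV); return cv2.inRange(h,(20,200,60),(35,255,255))
def rmask(p):
    h=cv2.cvtColor(p,cv2.COLOR_RGB2HSV); return cv2.inRange(h,(0,190,70),(7,255,255))|cv2.inRange(h,(173,190,70),(180,255,255))
def comps(m,mn=15):
    n,l,s,c=cv2.connectedComponentsWithStats(m)
    return [(s[i],c[i],l==i) for i in range(1,n) if s[i][4]>=mn]
E
python3 - <<'E'
from h import *
from plant import r
np.set_printoptions(precision=4,suppress=True)
for n in('side','top'):
    z=np.load(n+'0.npz');p,D=z['p'],z['d'];c=r.calibration(n)
    print(n,'red',[(a[:4].tolist(),b) for a,b,_ in comps(rmask(p))])
    for a,b,m in comps(ymask(p),200):
        cn=cv2.findContours(m.astype(np.uint8),0,1)[0][0]
        ap=cv2.approxPolyDP(cn,2.5,True)[:,0]
        print('yel',a,ap.tolist()); print(dep(c,ap,D)); print(cv2.minAreaRect(cn))
        uv=np.argwhere(m)[:,::-1]; P=dep(c,uv,D); print(P.mean(0),P.min(0),P.max(0))
    # bench z
    for uv in [(200,300),(400,300),(150,250)]: print(uv,dep(c,uv,D))
    big=cv2.resize(p[140:280,220:460],None,fx=3.3,fy=3.3,interpolation=cv2.INTER_CUBIC) if n=='top' else cv2.resize(p[140:340,200:460],None,fx=3,fy=3,interpolation=cv2.INTER_CUBIC)
    big=cv2.convertScaleAbs(big,alpha=1.6)
    cv2.imwrite(f'pics/{n}0z.png',big[:,:,::-1])
E
```

```text
side red [([210, 162, 12, 8], array([215.2727, 165.2045])), ([318, 238, 10, 8], array([322.4865, 242.1351])), ([306, 358, 43, 54], array([326.7623, 384.034 ]))]
yel [ 233  265   77   43 1585] [[309, 282], [302, 277], [296, 265], [233, 285], [233, 290], [243, 307]]
[[ 0.5979 -0.0839  0.0047]
 [ 0.5904 -0.0707  0.0063]
 [ 0.591  -0.0438  0.007 ]
 [ 0.4698 -0.0537  0.0299]
 [ 0.4672 -0.0605  0.0261]
 [ 0.4718 -0.0977  0.0281]]
((270.6999816894531, 285.1000061035156), (24.033309936523438, 74.62974548339844), 71.56504821777344)
[ 0.5276 -0.0726  0.0203] [ 0.3978 -0.4162  0.0037] [ 0.5979 -0.042   0.615 ]
(200, 300) [[ 0.412  -0.0409 -0.001 ]]
(400, 300) [[ 0.7274 -0.1738  0.    ]]
(150, 250) [[ 0.3532  0.0983 -0.0004]]
top red [([324, 167, 8, 13], array([327.6825, 173.0952])), ([414, 205, 27, 38], array([426.55  , 223.8659])), ([228, 231, 13, 13], array([233.9155, 237.0211]))]
yel [ 322  196   28   63 1366] [[342, 196], [322, 197], [327, 258], [349, 256]]
[[ 0.597  -0.0864  0.0081]
 [ 0.5943 -0.0446  0.0052]
 [ 0.4673 -0.0543  0.0297]
 [ 0.4724 -0.0985  0.0308]]
((335.1724853515625, 226.90618896484375), (61.722808837890625, 23.08624267578125), 85.42607879638672)
[ 0.5306 -0.0706  0.0199] [ 0.4673 -0.099   0.    ] [0.5974 0.0278 0.8078]
(200, 300) [[ 0.3711  0.2088 -0.001 ]]
(400, 300) [[ 0.3829 -0.2095  0.0019]]
(150, 250) [[ 0.4737  0.3205 -0.0013]]
```

View pics/top0z.png

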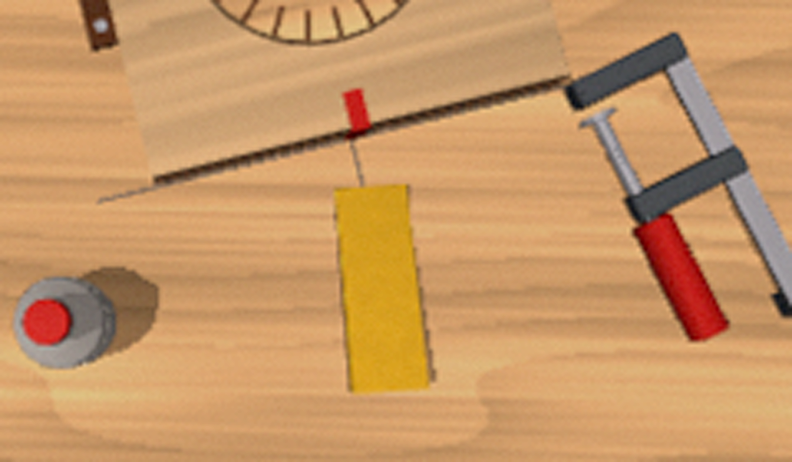

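View pics/side0z.png

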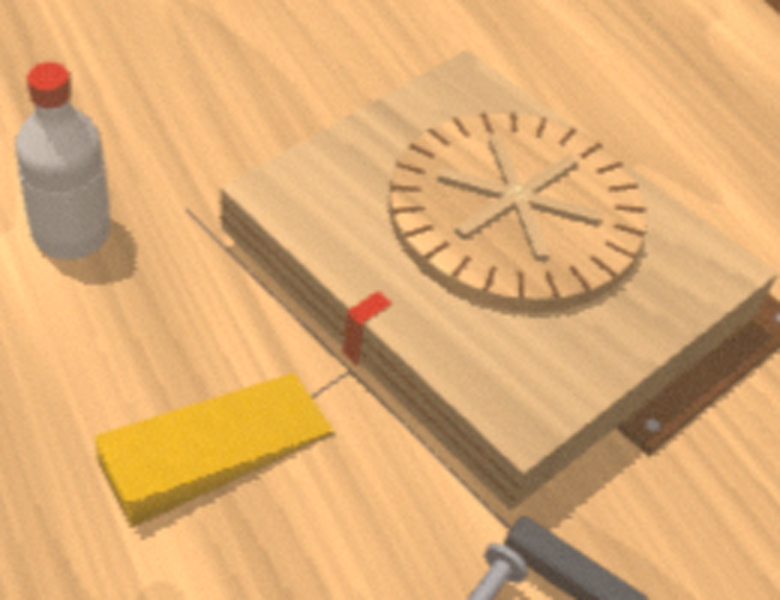

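Run:
```python
from h import *
from plant import r
np.set_printoptions(precision=4,suppress=True)
c=r.calibration('top');z=np.load('top0.npz');p,D=z['p'],z['d']
uv=[(275,185),(300,178),(320,172),(340,168),(370,162),(385,160)]
print(dep(c,uv,D))
zt=np.median(dep(c,uv,D)[:,2]);print('ztop',zt)
A=plane(c,[(266.6,193.5),(390.8,162.8)],zt);print('front top corners top',A)
cs=r.calibration('side')
S=plane(cs,np.array([(222,192),(521,478)])/3+[200,140],zt);print('side',S)
# red stripe
for n,cc in(('top',c),('side',cs)):
    z=np.load(n+'0.npz');m=[k for k in comps(rmask(z['p'])) if k[0][4]<300]
    for a,b,mm in m:
        q=np.argwhere(mm)[:,::-1]; print(n,b,plane(cc,b[None],zt), dep(cc,q,z['d'])[:, :].min(0),dep(cc,q,z['d']).max(0))
# bench drawn lines? guide line intersection in zoom
print('tick',plane(c,np.array([(350,137),(362,186),(100,201)])/3.3+[220,140],0), plane(cs,np.array([(353,372),(312,397),(188,210)])/3+[200,140],0))
for uv in [(238,243)]: print(plane(c,uv,0))
s=r.get_state();Rm=R.from_quat(s['eef_rot']).as_matrix();print(Rm)
```

```text
[[ 0.6106  0.0538  0.0582]
 [ 0.6261  0.0043  0.0551]
 [ 0.6386 -0.0353  0.0569]
 [ 0.6473 -0.0748  0.0574]
 [ 0.6601 -0.1338  0.0587]
 [ 0.6649 -0.1637  0.0574]]
ztop 0.05741841111674989
front top corners top [[ 0.5934  0.0702  0.0574]
 [ 0.6595 -0.1751  0.0574]]
side [[ 0.5943  0.0676  0.0574]
 [ 0.6596 -0.1796  0.0574]]
top [327.6825 173.0952] [[ 0.6366 -0.0505  0.0574]] [ 0.6248 -0.0572  0.0521] [ 0.6486 -0.043   0.0603]
top [233.9155 237.0211] [[0.5055 0.1328 0.0574]] [0.4949 0.0278 0.1348] [0.5161 0.1317 0.8078]
side [215.2727 165.2045] [[0.5239 0.2168 0.0574]] [0.4953 0.1134 0.1386] [0.514  0.1332 0.1416]
side [322.4865 242.1351] [[ 0.6374 -0.049   0.0574]] [ 0.3978 -0.4162  0.0545] [ 0.6484 -0.0427  0.615 ]
tick [[ 0.6284 -0.0533  0.    ]
 [ 0.5966 -0.0614  0.    ]
 [ 0.5835  0.108   0.    ]] [[ 0.6308 -0.0529  0.    ]
 [ 0.6    -0.0596  0.    ]
 [ 0.5865  0.1108  0.    ]]
[[0.493  0.1317 0.    ]]
[[-0.0006  0.2868 -0.958 ]
 [ 0.0015 -0.958  -0.2868]
 [-1.     -0.0016  0.0001]]
```

Call:
{"fn": "arm_command", "kwargs": {"plan": [[0, 0, -0.02, -0.02, 0], [0, 0, -0.04, -0.04, 0], [0, 0, -0.04, -0.04, 0], [0, 0, -0.04, -0.04, 0], [0, 0, -0.04, -0.04, 0], [0, 0, -0.04, -0.04, 0], [0, 0, -0.04, -0.04, 0], [0, 0, -0.04, -0.04, 0], [0, 0, -0.04, -0.04, 0], [0, 0, -0.04, -0.04, 0], [0, 0, -0.04, -0.04, 0], [0, 0, -0.03, -0.03, 0.033]]}}

```text
clock: 1.6
tool_pos: [0.4821, -0.036, 0.2386]
eef_rot: [0.701, 0.092, -0.701, 0.091]
contact_force: [0.4, -0.9, -0.0]
opening: 0.002
```

```bash
cat > st.py <<'E'
from plant import r
from scipy.spatial.transform import Rotation as R
import numpy as np,sys
np.set_printoptions(precision=4,suppress=True)
def st(tgt=None):
    s=r.get_state();M=R.from_quat(s['eef_rot']).as_matrix()
    print('t',s['clock'],'pos',s['tool_pos'],'yaw',np.arctan2(-M[1,2],-M[0,2]),'F',s['contact_force'],'open',s['opening'],'xax',M[:,0])
    if tgt is not None: print('tool delta',M.T@(np.array(tgt)-s['tool_pos']))
if __name__=='__main__':
    st([float(a) for a in sys.argv[1:4]] if len(sys.argv)>3 else None)
E
python3 st.py 0.487 -0.02 0.008
```

```text
t 1.6 pos [ 0.4821 -0.036   0.2386] yaw 0.2592768484653596 F [ 0.3662 -0.8557 -0.0298] open 0.002429331549411052 xax [ 0.      0.0006 -1.    ]
tool delta [ 0.2306 -0.0141 -0.0088]
```

Call:
{"fn": "arm_command", "kwargs": {"plan": [[0, 0.0, -0.014, -0.009, 0], [0, 0.05, 0, 0, 0], [0, 0.05, 0, 0, 0], [0, 0.05, 0, 0, 0], [0, 0.04, 0, 0, 0], [0, 0.03, 0, 0, 0], [0, 0.01, 0, 0, 0], [0, 0, 0, 0, 0]]}}

```text
clock: 2.6
tool_pos: [0.486, -0.0236, 0.0088]
eef_rot: [-0.701, -0.09, 0.702, -0.091]
contact_force: [0.4, -0.1, 0.2]
opening: 0.004
```

```bash
cat > look.py <<'E'
from h import *
from st import *
import sys
name=sys.argv[1]
st()
for n in ('side','top'):
    p,D=r.snapshot(n);c=r.calibration(n)
    np.savez(f'{name}_{n}.npz',p=p,d=D)
    if n=='side': big=cv2.convertScaleAbs(cv2.resize(p[140:340,200:460],None,fx=3,fy=3,interpolation=cv2.INTER_CUBIC),alpha=1.5)
    else: big=cv2.convertScaleAbs(cv2.resize(p[140:280,220:460],None,fx=3.3,fy=3.3,interpolation=cv2.INTER_CUBIC),alpha=1.5)
    cv2.imwrite(f'pics/{name}_{n}.png',big[:,:,::-1])
    for a,b,m in comps(ymask(p),150):
        cn=max(cv2.findContours(m.astype(np.uint8),0,1)[0],key=cv2.contourArea)
        ap=cv2.approxPolyDP(cn,2.5,True)[:,0]
        print(n,'yel',a,ap.tolist()); print(dep(c,ap,D))
    print('red',[b for a,b,_ in comps(rmask(p)) if a[4]<300])
E
python3 look.py l1
```

```text
t 2.6 pos [ 0.486  -0.0236  0.0088] yaw 0.2570107257433049 F [ 0.3521 -0.0936  0.2387] open 0.00422856400776506 xax [-0.0009 -0.0006 -1.    ]
side yel [282 265  28  25 392] [[297, 265], [287, 268], [282, 279], [291, 284], [287, 288], [292, 284], [293, 289], [309, 283]]
[[ 0.5932 -0.0436  0.0055]
 [ 0.5727 -0.045   0.0096]
 [ 0.5547 -0.0642  0.0121]
 [ 0.5653 -0.079   0.0111]
 [ 0.5551 -0.0849  0.0135]
 [ 0.5671 -0.0793  0.0105]
 [ 0.5645 -0.0892  0.0108]
 [ 0.597  -0.0858  0.0049]]
red [array([322.5333, 242.4222])]
top yel [322 196  23  27 495] [[342, 196], [322, 198], [324, 222], [341, 218], [344, 214]]
[[ 0.5972 -0.0867  0.0062]
 [ 0.5922 -0.0446  0.0056]
 [ 0.5409 -0.0484  0.0169]
 [ 0.5323 -0.0398  0.3274]
 [ 0.5588 -0.0904  0.0118]]
red [array([327.8095, 173.3651]), array([233.9789, 236.9577])]
```

Call:
{"fn": "arm_command", "kwargs": {"plan": [[0, 0, 0.004, 0, 0], [0, 0, 0.004, 0, 0], [0, 0, 0.003, 0, 0], [0, 0, 0.003, 0, 0], [0, 0, 0.003, 0, 0], [0, 0, 0.003, 0, 0], [0, 0, 0, 0, 0]]}}

```text
clock: 3.58
tool_pos: [0.4916, -0.0426, 0.0087]
eef_rot: [0.701, 0.091, -0.701, 0.091]
contact_force: [0.1, 0.8, 0.1]
opening: 0.007
```

```bash
python3 look.py l2
```

```text
t 3.575 pos [ 0.4916 -0.0426  0.0087] yaw 0.2573157962763805 F [0.1153 0.8449 0.0585] open 0.006687919063923561 xax [ 0.0001 -0.0003 -1.    ]
side yel [290 265  21  25 283] [[297, 265], [291, 267], [295, 279], [290, 286], [296, 289], [310, 282]]
[[ 0.593  -0.0439  0.006 ]
 [ 0.5806 -0.0449  0.008 ]
 [ 0.5763 -0.0716  0.0096]
 [ 0.5614 -0.0833  0.0135]
 [ 0.5694 -0.0909  0.0102]
 [ 0.5987 -0.0859  0.0071]]
red [array([322.3171, 242.4146])]
top yel [322 194  24  27 505] [[342, 194], [322, 197], [325, 220], [345, 217]]
[[ 0.602  -0.0873  0.0015]
 [ 0.5943 -0.0445  0.0059]
 [ 0.5452 -0.0507  0.0141]
 [ 0.5523 -0.092   0.0155]]
red [array([327.7705, 173.1311]), array([233.9789, 236.9577])]
```

View pics/l2_top.png

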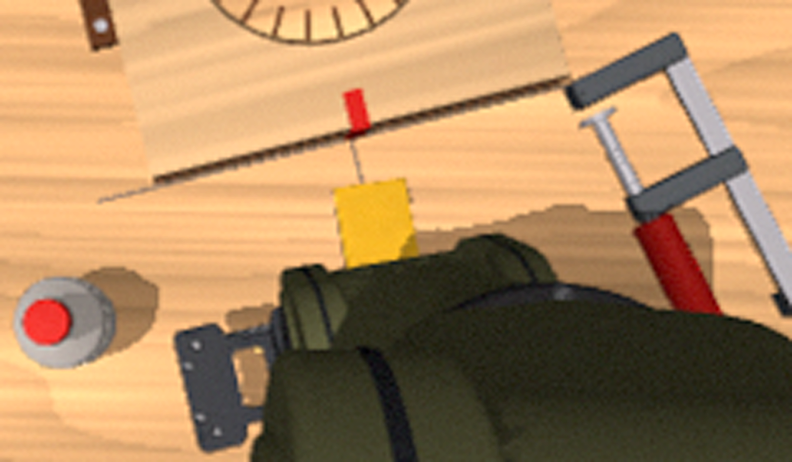

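View pics/l2_side.png

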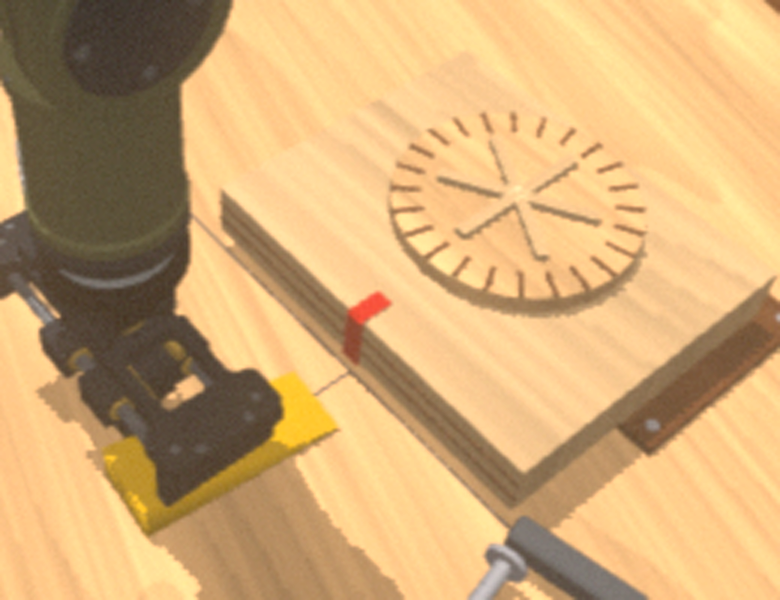

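Call:
{"fn": "arm_command", "kwargs": {"plan": [[0, 0, 0.003, 0, 0], [0, 0, 0.003, 0, 0], [0, 0, 0.003, 0, 0], [0, 0, 0, 0, 0]]}}

```text
clock: 4.18
tool_pos: [0.494, -0.0514, 0.0087]
eef_rot: [0.701, 0.09, -0.701, 0.091]
contact_force: [0.6, -0.7, -0.5]
opening: 0.005
```

```bash
python3 look.py l3
```

```text
t 4.175 pos [ 0.494  -0.0514  0.0087] yaw 0.25706930209598355 F [ 0.5859 -0.7256 -0.5418] open 0.005340645879259867 xax [ 0.0004 -0.0004 -1.    ]
side yel [292 265  21  26 252] [[296, 265], [292, 269], [299, 277], [295, 288], [298, 290], [312, 280]]
[[ 0.5917 -0.0426  0.0049]
 [ 0.5805 -0.0495  0.008 ]
 [ 0.5853 -0.0691  0.007 ]
 [ 0.5682 -0.0892  0.0117]
 [ 0.5717 -0.0941  0.0104]
 [ 0.6043 -0.0826  0.0054]]
red [array([322.641 , 242.2821])]
top yel [322 193  27  28 525] [[341, 193], [322, 197], [327, 220], [348, 216]]
[[ 0.6039 -0.0849  0.0029]
 [ 0.5945 -0.0447  0.0038]
 [ 0.5289 -0.0211  0.3382]
 [ 0.5546 -0.0983  0.0147]]
red [array([327.6833, 173.2833]), array([234.0213, 236.9787])]
```

Call:
{"fn": "arm_command", "kwargs": {"plan": [[0, 0, -0.02, 0, 0], [0, -0.04, -0.01, 0, 0], [0, -0.05, 0, 0.04, 0], [0, -0.01, 0.0, 0.06, 0], [0, 0, 0, 0.05, 0], [0, 0, 0, 0, 0]]}}

```text
clock: 5.03
tool_pos: [0.3743, -0.0554, 0.1109]
eef_rot: [-0.699, -0.089, 0.703, -0.093]
contact_force: [0.9, 0.8, 0.0]
opening: 0.003
```

```bash
python3 look.py l4
```

```text
t 5.025 pos [ 0.3743 -0.0554  0.1109] yaw 0.25752837406025986 F [0.939  0.849  0.0306] open 0.002784056505511418 xax [-0.0052 -0.0069 -1.    ]
side yel [ 239  265   74   52 1645] [[312, 280], [297, 265], [239, 294], [240, 301], [254, 316]]
[[ 0.6044 -0.0824  0.0051]
 [ 0.5932 -0.0436  0.0056]
 [ 0.4733 -0.0742  0.0306]
 [ 0.4726 -0.0781  0.0148]
 [ 0.4834 -0.1167  0.0228]]
red [array([215.4545, 165.2909]), array([322.3947, 242.1579])]
top yel [ 322  193   37   64 1375] [[342, 193], [322, 197], [336, 256], [358, 251]]
[[ 0.604  -0.0871  0.0025]
 [ 0.5942 -0.0445  0.0061]
 [ 0.4717 -0.0727  0.0277]
 [ 0.4829 -0.1167  0.0304]]
red [array([327.6452, 173.129 ]), array([233.9301, 236.958 ])]
```

View pics/l4_top.png

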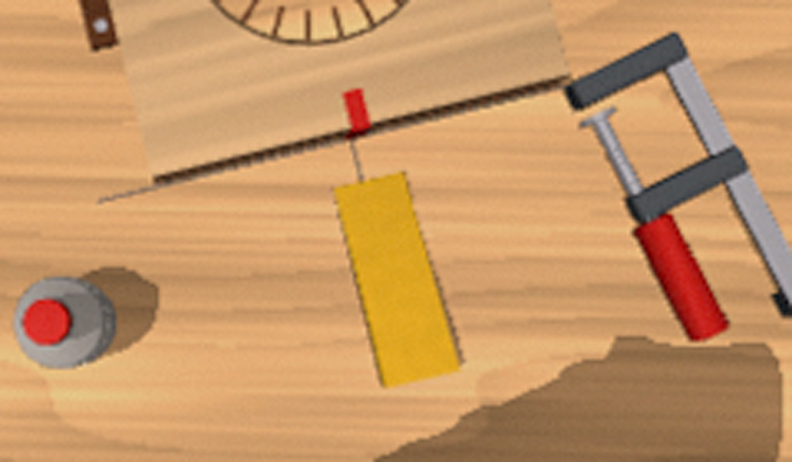

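```bash
python3 st.py 0.442 -0.1035 0.009
```

```text
t 5.125 pos [ 0.3768 -0.0546  0.1104] yaw 0.25739571268803585 F [ 0.6149 -0.1153 -0.3232] open 0.005153007514477098 xax [-0.0025 -0.0061 -1.    ]
tool delta [ 0.1016  0.0633 -0.051 ]
```

Call:
{"fn": "arm_command", "kwargs": {"plan": [[0, 0, 0.02, -0.02, 0], [0, 0, 0.03, -0.03, 0], [0, 0.0, 0.013, 0, 0], [0, 0.04, 0, 0, 0], [0, 0.04, 0, 0, 0], [0, 0.02, 0, 0, 0], [0, 0, 0, 0, 0]]}}

```text
clock: 6.0
tool_pos: [0.4402, -0.1041, 0.0202]
eef_rot: [-0.697, -0.09, 0.705, -0.093]
contact_force: [0.3, -0.2, 0.1]
opening: 0.008
```

```bash
python3 st.py 0.442 -0.1035 0.009
```

```text
t 6.0 pos [ 0.4402 -0.1041  0.0202] yaw 0.25943853969859954 F [ 0.3424 -0.2042  0.1109] open 0.00806978849346313 xax [-0.0103 -0.0069 -0.9999]
tool delta [ 0.0112 -0.0001 -0.0021]
```

Call:
{"fn": "arm_command", "kwargs": {"plan": [[0, 0.009, 0, -0.006, 0], [0, 0, 0, -0.008, 0], [0, 0, 0, -0.008, 0], [0, 0, 0, -0.008, 0], [0, 0, 0, -0.008, 0], [0, 0, 0, -0.008, 0], [0, 0, 0, -0.008, 0], [0, 0, 0, 0, 0]]}}

```text
clock: 7.0
tool_pos: [0.4939, -0.0905, 0.0117]
eef_rot: [-0.699, -0.089, 0.704, -0.093]
contact_force: [-0.2, -0.1, -1.0]
opening: 0.004
```

```bash
python3 look.py l5
```

```text
t 7.0 pos [ 0.4939 -0.0905  0.0117] yaw 0.25749044760239703 F [-0.1991 -0.0729 -1.0309] open 0.003741646693985074 xax [-0.0066 -0.0063 -1.    ]
side yel [280 257  46  30 791] [[325, 272], [311, 257], [280, 271], [291, 286], [302, 286]]
[[ 0.6334 -0.0763  0.0049]
 [ 0.6249 -0.0367  0.0042]
 [ 0.5555 -0.0532  0.0212]
 [ 0.5613 -0.0874  0.0197]
 [ 0.58   -0.092   0.0149]]
red [array([322.098 , 242.3725])]
top yel [ 318  179   34   54 1086] [[338, 179], [318, 183], [330, 232], [351, 224]]
[[ 0.6338 -0.0782  0.0029]
 [ 0.6241 -0.0357  0.0053]
 [ 0.5203 -0.0604  0.0231]
 [ 0.5376 -0.1029  0.0255]]
red [array([327.7705, 173.1311]), array([423.125 , 211.9423]), array([233.9789, 236.9577])]
```

View pics/l5_top.png

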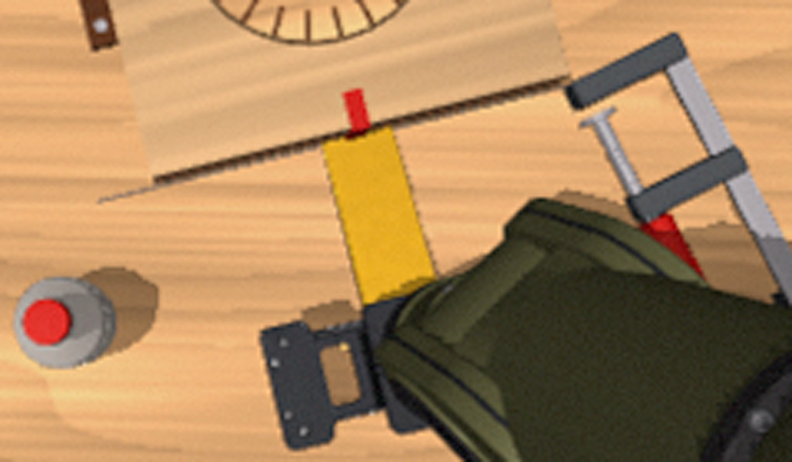

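View pics/l5_side.png

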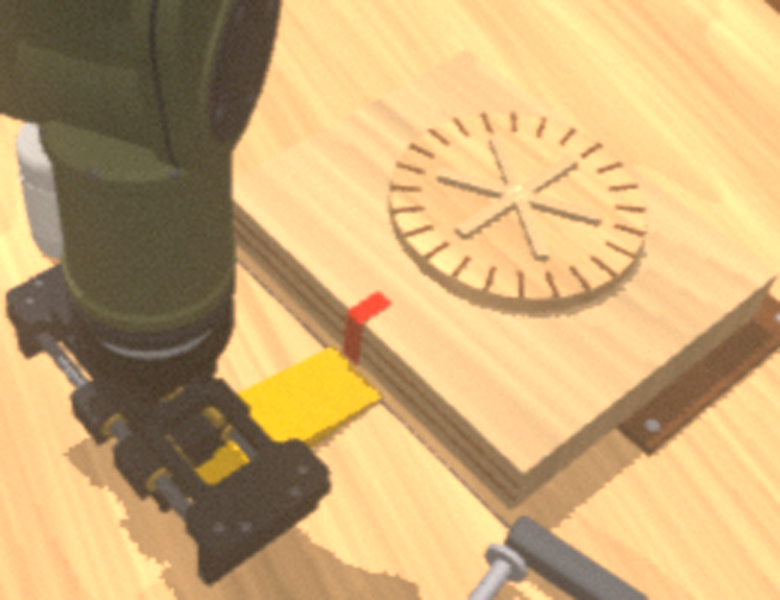

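Call:
{"fn": "arm_command", "kwargs": {"plan": [[0, 0, 0, -0.006, 0], [0, 0, 0, -0.008, 0], [0, 0, 0, -0.008, 0], [0, 0, 0, -0.008, 0], [0, 0, 0, -0.008, 0], [0, 0, 0, -0.006, 0], [0, 0, 0, -0.004, 0], [0, 0, 0, -0.002, 0], [0, 0, 0, 0, 0]]}}

```text
clock: 8.22
tool_pos: [0.5411, -0.0782, 0.0112]
eef_rot: [-0.698, -0.089, 0.704, -0.093]
contact_force: [1.0, -0.2, 0.8]
opening: 0.002
```

```bash
cat > w.py <<'E'
from st import *
# rel to front mid: u,n of TCP -> insertion
s=r.get_state();p=s['tool_pos'][:2]-np.array([.6267,-.0543]);u=np.array([np.cos(.259),np.sin(.259)])
print('insertion',139+1000*p@u,'lat',1000*p@np.array([-u[1],u[0]]),'Fpush',-(s['contact_force'][:2]@u))
E
python3 w.py; python3 look.py l6|grep -v yel
```

```text
insertion 50.13864908552782 lat -1.1402686603257781 Fpush -0.8683882952437695
t 8.225 pos [ 0.5411 -0.0782  0.0112] yaw 0.25750259643120366 F [ 0.9609 -0.2361  0.805 ] open 0.002312247044777538 xax [-0.0083 -0.0072 -0.9999]
red [array([215.6765, 165.1912]), array([322.3774, 242.2453])]
[[ 0.6337 -0.0764  0.017 ]
 [ 0.6227 -0.0349  0.0149]
 [ 0.5797 -0.045   0.0253]
 [ 0.6056 -0.084   0.0237]]
red [array([327.7419, 173.1774]), array([233.9789, 236.9577])]
```

Call:
{"fn": "arm_command", "kwargs": {"plan": [[0, 0, 0, -0.003, 0], [0, 0, 0, -0.003, 0], [0, 0, 0, -0.002, 0], [0, 0, 0, 0, 0]]}}

```text
clock: 8.82
tool_pos: [0.5485, -0.0763, 0.0111]
eef_rot: [-0.698, -0.089, 0.705, -0.093]
contact_force: [-1.8, 0.0, 1.5]
opening: 0.002
```

```bash
python3 w.py
```

```text
insertion 57.79001666799428 lat -1.1925614585688329 Fpush 1.71100758561036
```

Call:
{"fn": "arm_command", "kwargs": {"plan": [[0, 0, 0, -0.002, 0], [0, 0, 0, -0.002, 0]]}}

```text
clock: 9.07
tool_pos: [0.5489, -0.0763, 0.0109]
eef_rot: [-0.695, -0.088, 0.707, -0.093]
contact_force: [-10.6, -1.2, 9.0]
opening: 0.004
```

```bash
python3 w.py
```

```text
insertion 58.18148597608162 lat -1.3652358737408092 Fpush 10.560149891949774
```

Call:
{"fn": "arm_command", "kwargs": {"plan": [[0, 0, 0, -0.0015, 0], [0, 0, 0, -0.0015, 0]]}}

```text
clock: 9.32
tool_pos: [0.5491, -0.0763, 0.0107]
eef_rot: [-0.694, -0.087, 0.709, -0.094]
contact_force: [-15.3, -2.7, 13.3]
opening: 0.003
```

```bash
python3 w.py
```

```text
insertion 58.3595101668201 lat -1.4409845789075395 Fpush 15.50909277609312
```

```bash
python3 look.py l7
python3 - <<'E'
from plant import r
import cv2
p,d=r.snapshot('wrist');cv2.imwrite('pics/l7_wrist.png',cv2.convertScaleAbs(p[:,:,::-1],alpha=1.5))
E
```

```text
t 9.325 pos [ 0.5491 -0.0763  0.0107] yaw 0.25674482926975484 F [-15.337   -2.6692  13.2695] open 0.0030468335945274304 xax [-0.0205 -0.0119 -0.9997]
red [array([215.4068, 164.9492]), array([322.0508, 242.2881])]
red [array([327.623 , 173.1967]), array([233.9789, 236.9577])]
```

View pics/l7_side.png

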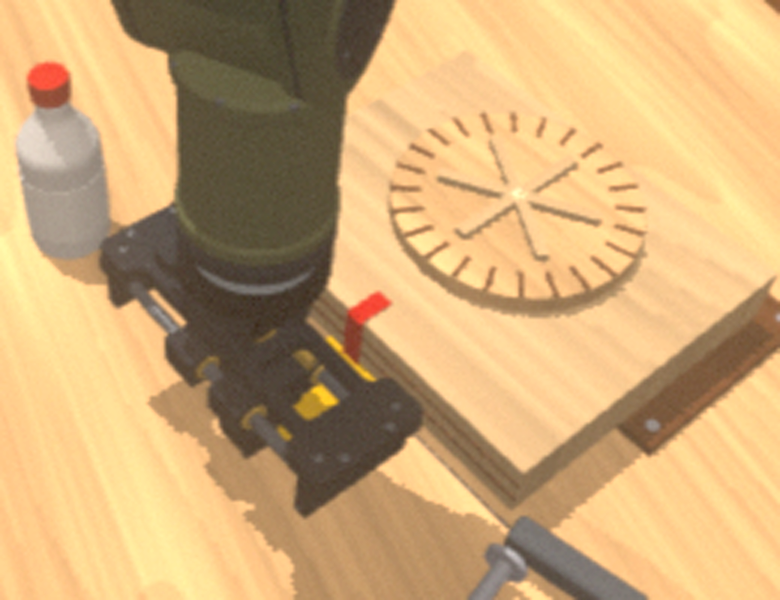

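View pics/l7_wrist.png

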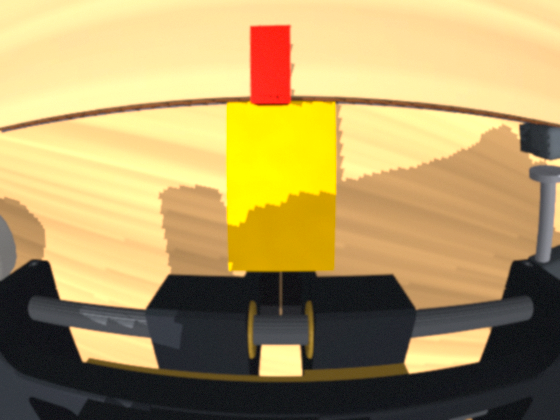

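Wrist view: the wedge tail (228–336, 270) sits flat on the fingers, its front passes under the edge at the stripe (271,100), and resistance rose sharply. I'll back off and set up the press test.

Call:
{"fn": "arm_command", "kwargs": {"plan": [[0, 0, 0, 0.004, 0], [0, 0, 0, 0.008, 0], [0, 0, 0, 0.02, 0], [0, -0.04, 0, 0.01, 0], [0, -0.05, 0, 0, 0], [0, 0, 0, 0, 0]]}}

```text
clock: 10.22
tool_pos: [0.519, -0.084, 0.1047]
eef_rot: [-0.701, -0.088, 0.701, -0.093]
contact_force: [0.5, -0.2, -0.5]
opening: 0.002
```

```bash
python3 look.py l8; python3 st.py 0.6441 -0.0497 0.075
```

```text
t 10.225 pos [ 0.519  -0.084   0.1047] yaw 0.2571032499009654 F [ 0.4752 -0.2095 -0.5164] open 0.0022398907443920675 xax [ 0.0005 -0.0063 -1.    ]
red [array([215.3766, 165.1818]), array([325.6667, 240.0667])]
top yel [318 178  30  38 757] [[338, 178], [318, 183], [326, 215], [347, 209]]
[[ 0.6343 -0.0769  0.0133]
 [ 0.6224 -0.0348  0.0165]
 [ 0.5548 -0.0511  0.0291]
 [ 0.5353 -0.0307  0.4334]]
red [array([327.7167, 173.3   ]), array([233.9789, 236.9577])]
t 10.325 pos [ 0.5166 -0.0845  0.1018] yaw 0.25714814628857485 F [ 0.1026 -1.1228 -0.21  ] open 0.004226205764180224 xax [-0.0061 -0.0071 -1.    ]
tool delta [ 0.0258 -0.0013 -0.1324]
```

View pics/l8_side.png

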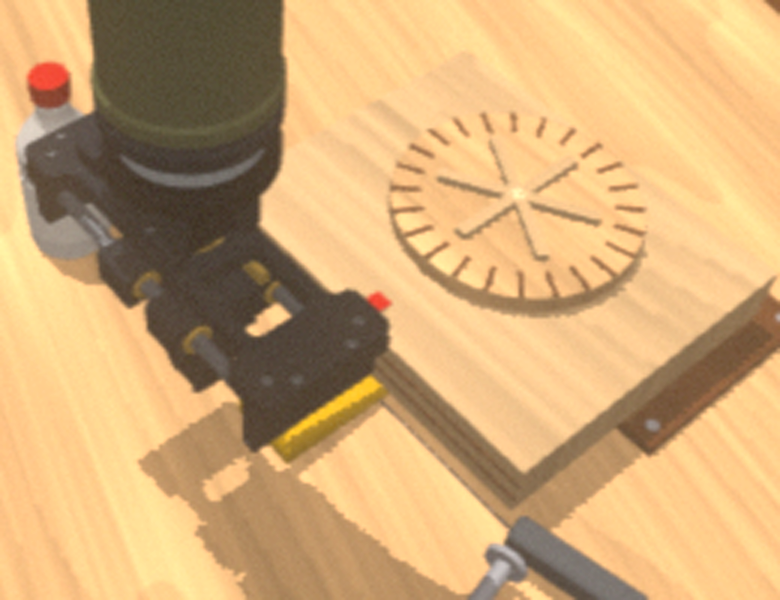

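Call:
{"fn": "arm_command", "kwargs": {"plan": [[0, 0, 0, -0.03, 0], [0, 0, 0, -0.045, 0], [0, 0, 0, -0.04, 0], [0, 0, -0.001, -0.017, 0], [0, 0.015, 0, 0, 0], [0, 0.015, 0, 0, 0], [0, 0, 0, 0, 0]]}}

```text
clock: 11.2
tool_pos: [0.64, -0.051, 0.0676]
eef_rot: [-0.696, -0.088, 0.707, -0.093]
contact_force: [0.1, 0.2, 0.2]
opening: 0.006
```

```bash
python3 st.py 0.6441 -0.0497 0.058
```

```text
t 11.2 pos [ 0.64   -0.051   0.0676] yaw 0.25749790534642397 F [0.1239 0.1572 0.219 ] open 0.006260252513998832 xax [-0.0142 -0.0085 -0.9999]
tool delta [ 0.0095 -0.0003 -0.0045]
```

Call:
{"fn": "arm_command", "kwargs": {"plan": [[0, 0, 0, -0.0045, 0], [0, 0.004, 0, 0, 0], [0, 0.003, 0, 0, 0], [0, 0.001, 0, 0, 0], [0, 0, 0, 0, 0]]}}

```text
clock: 11.82
tool_pos: [0.6469, -0.0491, 0.062]
eef_rot: [-0.698, -0.089, 0.705, -0.093]
contact_force: [-0.0, -0.0, -0.1]
opening: 0.005
```

Call:
{"fn": "arm_command", "kwargs": {"plan": [[0, 0.002, 0, 0.0025, 0], [0, 0.001, 0, 0, 0], [0, 0.0, 0, 0, 0]]}}

```text
clock: 12.2
tool_pos: [0.6444, -0.0498, 0.059]
eef_rot: [-0.698, -0.089, 0.705, -0.093]
contact_force: [0.7, 0.6, 1.1]
opening: 0.004
```

Call:
{"fn": "arm_command", "kwargs": {"plan": [[0, 0.001, 0, 0, 0], [0, 0.0, 0, 0, 0]]}}

```text
clock: 12.45
tool_pos: [0.6445, -0.0497, 0.058]
eef_rot: [-0.698, -0.089, 0.705, -0.093]
contact_force: [0.2, -0.4, -0.6]
opening: -0.002
```

Call:
{"fn": "arm_command", "kwargs": {"plan": [[0, 0.001, 0, 0, 0], [0, 0.0, 0, 0, 0]]}}

```text
clock: 12.7
tool_pos: [0.6444, -0.0497, 0.057]
eef_rot: [-0.698, -0.089, 0.705, -0.093]
contact_force: [0.6, 0.6, -0.1]
opening: 0.005
```

Call:
{"fn": "arm_command", "kwargs": {"plan": [[0, 0.001, 0, 0, 0], [0, 0.0, 0, 0, 0]]}}

```text
clock: 12.95
tool_pos: [0.6446, -0.0497, 0.0562]
eef_rot: [-0.698, -0.089, 0.705, -0.093]
contact_force: [0.2, 0.3, 1.9]
opening: 0.006
```

Call:
{"fn": "arm_command", "kwargs": {"plan": [[0, 0.001, 0, 0, 0], [0, 0.0, 0, 0, 0]]}}

```text
clock: 13.2
tool_pos: [0.6446, -0.0497, 0.0561]
eef_rot: [-0.698, -0.088, 0.705, -0.093]
contact_force: [-2.0, 0.1, 8.1]
opening: 0.002
```

Call:
{"fn": "arm_command", "kwargs": {"plan": [[0, 0.0004, 0, 0, 0], [0, 0.0, 0, 0, 0]]}}

```text
clock: 13.45
tool_pos: [0.6446, -0.0497, 0.0561]
eef_rot: [-0.698, -0.088, 0.704, -0.093]
contact_force: [-3.2, 0.2, 9.9]
opening: 0.006
```

Call:
{"fn": "arm_command", "kwargs": {"plan": [[0, 0.0002, 0, 0, 0], [0, 0, 0, 0, 0], [0, 0, 0, 0, 0], [0, 0, 0, 0, 0]]}}

```text
clock: 13.95
tool_pos: [0.6445, -0.0497, 0.056]
eef_rot: [-0.698, -0.088, 0.704, -0.093]
contact_force: [-3.2, -1.1, 11.6]
opening: 0.009
```

```bash
python3 look.py l9
python3 - <<'E'
from plant import r
import cv2
p,d=r.snapshot('wrist');cv2.imwrite('pics/l9_wrist.png',cv2.convertScaleAbs(p[:,:,::-1],alpha=1.5))
E
```

```text
t 13.95 pos [ 0.6445 -0.0497  0.056 ] yaw 0.2573008701510714 F [-3.2356 -1.1095 11.5817] open 0.008854009962565263 xax [-0.0082 -0.008  -0.9999]
side yel [281 253  42  34 747] [[309, 253], [281, 268], [295, 286], [322, 271]]
[[ 0.6202 -0.036   0.0183]
 [ 0.5568 -0.0544  0.0313]
 [ 0.5663 -0.0924  0.0242]
 [ 0.6247 -0.0792  0.0171]]
red [array([215.18, 164.88])]
top yel [318 178  30  38 737] [[338, 178], [318, 184], [326, 215], [347, 210]]
[[ 0.6338 -0.0765  0.0162]
 [ 0.6205 -0.035   0.0149]
 [ 0.5549 -0.0513  0.0276]
 [ 0.5658 -0.0935  0.0313]]
red [array([426.3396, 232.0472]), array([233.9789, 236.9577])]
```

View pics/l9_side.png

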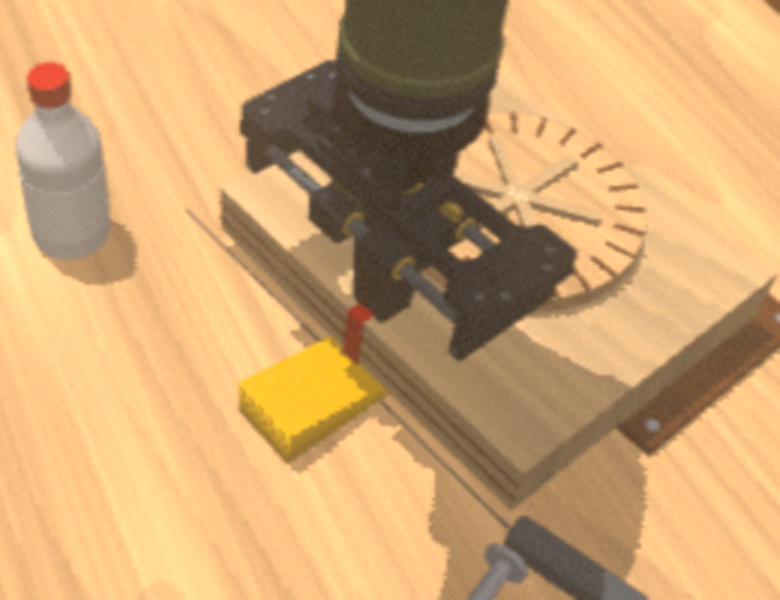

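It holds firm at 11.6 N, with about 0.2 mm of sink since first contact. In the side view the wedge lies under the stripe at (355,350). Now I'll lift clear.

Call:
{"fn": "arm_command", "kwargs": {"plan": [[0, -0.005, 0, 0, 0], [0, -0.02, 0, 0, 0], [0, -0.05, 0, 0, 0], [0, -0.05, 0, 0.02, 0], [0, -0.03, 0.02, 0.05, 0], [0, 0, 0.04, 0.04, 0], [0, 0, 0.05, 0.03, 0], [0, 0, 0.05, 0.03, 0], [0, 0, 0.05, 0.02, 0], [0, 0, 0.05, 0.0, 0], [0, 0, 0, 0, 0]]}}

```text
clock: 15.48
tool_pos: [0.5276, -0.3538, 0.2131]
eef_rot: [-0.698, -0.085, 0.705, -0.091]
contact_force: [-1.4, 0.0, 0.9]
opening: 0.002
```

```bash
python3 look.py l10
python3 - <<'E'
from h import *
from plant import r
c=r.calibration('top');z=np.load('l10_top.npz');D=z['d']
uv=[(275,185),(300,178),(320,172),(340,168),(370,162),(385,160)]
print(dep(c,uv,D)[:,2], np.load('top0.npz')['d'][[185,178,172,168,162,160],[275,300,320,340,370,385]]-D[[185,178,172,168,162,160],[275,300,320,340,370,385]])
E
```

```text
t 15.475 pos [ 0.5276 -0.3538  0.2131] yaw 0.249232309874467 F [-1.3979  0.0352  0.8579] open 0.0022491883976263347 xax [-0.0078 -0.0103 -0.9999]
side yel [281 253  45  35 796] [[310, 253], [281, 268], [295, 287], [325, 269]]
[[ 0.6221 -0.0363  0.0176]
 [ 0.5571 -0.0538  0.0304]
 [ 0.5664 -0.0925  0.0211]
 [ 0.6321 -0.0767  0.0157]]
red [array([215.8627, 164.5686]), array([322.4783, 242.2174])]
top yel [318 178  31  38 757] [[338, 178], [318, 183], [326, 215], [348, 209]]
[[ 0.634  -0.0766  0.0153]
 [ 0.6225 -0.0348  0.0163]
 [ 0.5548 -0.0511  0.0291]
 [ 0.5702 -0.1002  0.002 ]]
red [array([327.7419, 173.1774]), array([233.9155, 237.0211])]
[0.05826674 0.0578675  0.05629044 0.05417336 0.05495876 0.05653614] [ 9.3936920e-05  2.7942061e-03 -6.0760975e-04 -3.2789707e-03
 -3.7819147e-03 -8.7445974e-04]
```

View pics/l10_top.png

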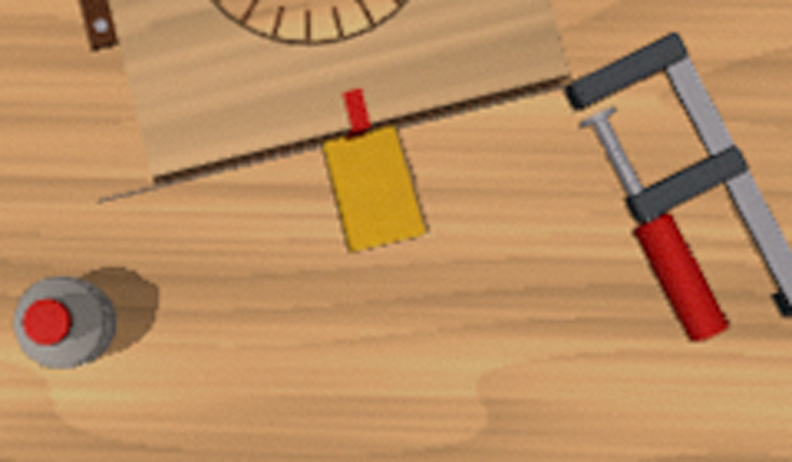

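View pics/l10_side.png

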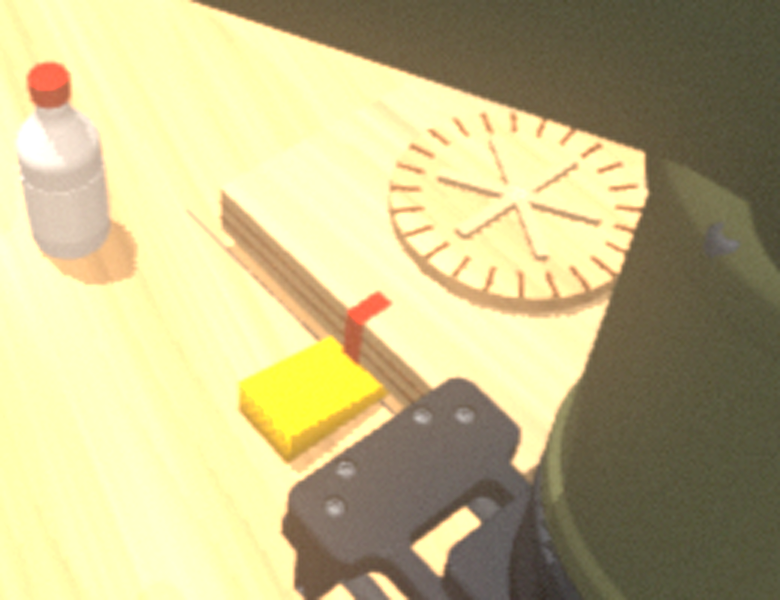

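```bash
python3 -c "
from plant import r
print(r.finish_job())"
```

```text
the job is handed in; nothing more can be done
None
```

The wedge is snug under the middle of the stand's front edge, and the stand did not rock in the press test. I handed the job in at about 15.6 s with the hand clear.

- **Wedge:** I first squared it up with a sideways fingertip push near its thick end. I then pushed it in thin end first, until it met the edge at about 58–60 mm inside. It sits about 1 mm off the stripe. I never grasped or lifted it.
- **Press test:** The force peaked at 11.6 N down on the front strip. The spot sank only about 0.2 mm from first contact, so I did not push the wedge further.
- **Last pictures:** The stand's stripe was at the same pixel as at the start, to within a fraction of a pixel. The bottle and clamp looked unmoved, and the wedge had not shifted after the press.

Three things were less clean:

- **Push force overshot:** I sent the last small pushes without checking between them. The push peaked at about 15 N, with about 13 N vertical, though the stand did not move.
- **Stand height disagreed:** The camera depth put the stand's top at about 57.4 mm, but the fingertips touched it at about 56.2 mm.
- **Depth noise:** The before-and-after depth readings on the stand's top varied by up to about 4 mm. I relied on the pixel positions and the touch reading instead.

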